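# Roll-test two copper tubes on the surface plate

## Robot

A 6-joint arm with a two-finger parallel gripper is mounted at the origin on a cart in front of the work surface, level with it; the furniture and walls round the work are solid. World frame = base frame: x ahead of the robot, y to its left, z up, the work surface at z = 0. Lengths are in mm, angles in rad, forces in N, time in s.
With the tool pointing down it reaches from about 300 to 825 mm from the base axis. Payload 5.4 kg.
Tool frame: the origin (TCP) lies midway between the tips of the shut fingers; the grasp point (between the pads) lies r.grasp_offset behind it (r.grasp_offset is the distance from the TCP to the grasp point, in mm); z points along the fingers, y is the line along which they close (so a half turn about z gives the same grasp; the last joint's range is limited). The gripper opens to 92 mm and grips with 3 to 60 N. Pads are 20 mm wide; open, the fingers measure 128 mm over their backs; the gripper's body (75 mm by 189 mm) begins 69 mm behind the grasp point.
Start: joints at [0.914, 0.158, 1.597, -0, 1.386, -0.21], TCP at [248.454, 518.533, 214.601] pointing down, gripper open.
Joint ranges: [-2.91, 2.91], [-0.94, 2.29], [0.18, 2.7], [-1.29, 4.43], [0.17, 2.64], [-3, 3]. Speed limits (rad/s): [2.57, 2.57, 3.14, 3.14, 3.14, 3.14].

## Interface

Orientations are given as a 3x3 rotation matrix whose columns are the frame's x, y, z axes.
In Python, from plant import r, eyes gives the robot as it stands.
- The arm moves only by the tool servo_tool, never from a script. Its argument "commands" is a list of rows, each an object of numbers: "grip": the opening, from 0 (shut) to 1 (fully open); "dx", "dy", "dz": the shift along the tool's x, y, z in mm; "rx", "ry", "rz": the turn, a rotation vector about the tool's x, y, z in rad. A call has 1 to 12 rows; each row shifts and turns the commanded pose from where the row before left it, along the tool's axes as they then stand; what a row does not reach is not made up. A row lasts 1/8 s, in which the tool goes at most 62.5 mm and 10.7 degrees, less where a joint would pass 70% of its speed; a pose out of reach is approached as far as the arm can. A call is refused whole if a number of a shift passes 62.5 or a number of a turn 0.188, either way. A call with a gripper value outside its range is refused whole. The fingers move at their own pace and stop on an object; "grip_force" is the grip in N (left out, the last holds). Time passes only in rows, so rows that do not move let the fingers close. It gives the time, the measured TCP pose, the force, the opening and the grip force at its end, in the units of the state.
- r.get_obs(): the state, without advancing time (a new reading comes with each control period).
- eyes.snapshot(name): name is "scene" or "top" or "wrist"; returns a dict with "image" (384x512x3 uint8, blue, green, red), "vfov" (degrees; the focal length in pixels is half the picture's height over the tangent of half this angle, whatever the lens; pixels are square), "cx", "cy" (the principal point, pixels), "D" ([k1, k2, p1, p2, k3] as OpenCV has them; the pictures are not rectified), "origin" and "attitude" of the camera in the world. Camera axes: x right, y down, z forward; pixel columns grow to the right and rows downward; lengths in mm; the calibration is good to about 2 mm. A picture is of the moment at which its call begins. There is no depth.
- r.job_done(): hands the job in; it is judged then, once.
The state is a dict: "clock": time; "joint_positions": joint angles; "joint_velocities": joint speeds; "joint_torque": joint torques, N m; "eef_pos": TCP position; "eef_rot": TCP orientation; "wrist_force": force on the tool from outside, world axes, zero at the start; "wrist_torque": the same for the moment, N m; "width": finger opening in mm; "gripper_force": force on a finger pad.
Only numpy, scipy, OpenCV 4.12 (cv2) and the standard library are available. Lean on these libraries where they do the work, as an engineer would, in place of code of your own. Each camera call takes 0.05 s, during which the arm holds its last target. There are 200 camera calls.

## Task

Check the two short copper tubes on the surface plate by rolling. Push the straight tube so that it rolls across the plate, away from you and without being lifted, until it drops into the trough along the plate's far edge; the bent tube only rocks, so reject it: pick it up and lay it flat in the wooden tray.

Things in the scene. Friction and masses are not known exactly. Their poses are not given: they have to be found in the camera images.
- surface_plate: fixed steel surface plate, 160 mm (its x) by 290 mm (its y), top 30 mm above the bench; origin on the bench under the plate's centre, x points across the plate to its far edge. An open aluminium trough is screwed along the far edge (its x from +80 to +140 mm, floor 12 mm above the bench, outer and end walls 42 mm high)
- straight_tube: straight copper tube with dark open ends, diameter 44 mm, length 100 mm, 0.15 kg; lies on the near half of the plate, its length roughly along the plate's y, so its centre is 52 mm above the bench. Origin at its centre, y along its length. It rolls ahead of a finger pushed level against its side and soon stops when the push stops
- bent_tube: copper tube of the same diameter (44 mm), length (about 100 mm) and weight but with a clear kink of 22 degrees at its middle; lies on the near half of the plate beside the straight one (about 130 mm away; which is left or right changes), kink lying flat, centre 52 mm above the bench. Origin on the tube's axis at the kink, y along its length, both ends lean about 10 mm to one side (its x)
- reject_tray: fixed open wooden tray, the only tray, beside the plate (left or right of it); 160 mm (its x) by 125 mm (its y) by 35 mm high, walls and floor 6 mm thick; origin on the bench under its centre

How it is judged:
By the outcome, as a careful person would: the job done as asked, in the order asked, and still so for the second after the job is handed in, with the robot touching nothing.
It also fails if it takes over 54 s, if anything falls off the work surface, if the arm or the gripper's body presses on something with over 40 N, if the wrist force passes 120 N, or if a joint passes its speed limit or range.

## Working session

There is one attempt and no reset: what is moved stays moved. The work goes in short steps, Python scripts to look and compute and a tool call to move; the robot and the scene stay as the last step left them, time stands still between calls to the robot, and variables do not carry over. Pictures are saved under pics/ and viewed, at most 10 in all, crops included, and the job is handed in when it is done.

Besides the shell and the picture viewer there is one more tool, called after "Call:" in YAML: its name, and indented under it one key for each argument. servo_tool: Moves the arm, as the interface text tells. Its arguments: {"type":"object","properties":{"commands":{"type":"array","items":{"type":"object","properties":{"grip":{"type":"number"},"dx":{"type":"number"},"dy":{"type":"number"},"dz":{"type":"number"},"rx":{"type":"number"},"ry":{"type":"number"},"rz":{"type":"number"}}}},"grip_force":{"type":"number"}},"required":["commands"]}

```bash
mkdir -p pics; ls; cat > h.py <<'E'
import numpy as np, cv2
from plant import r, eyes
def snap(n,f):
    s=eyes.snapshot(n); cv2.imwrite('pics/'+f,s['image']); return s
def cast(s,uv,z):
    f=s['image'].shape[0]/2/np.tan(np.radians(s['vfov'])/2)
    K=np.array([[f,0,s['cx']],[0,f,s['cy']],[0,0,1.]])
    n=cv2.undistortPoints(np.array(uv,float).reshape(-1,1,2),K,np.array(s['D'],float)).reshape(-1,2)
    d=np.c_[n,np.ones(len(n))]@np.array(s['attitude']).T
    o=np.array(s['origin']); t=(z-o[2])/d[:,2]
    return o+d*t[:,None]
E
python3 - <<'E'
from h import *
for n in('scene','top'):
    s=snap(n,n+'0.png'); print(n,s['origin'],np.round(s['attitude'],3).tolist(),s['vfov'],s['D'])
a=cv2.imread('pics/scene0.png');b=cv2.imread('pics/top0.png')
o=r.get_obs();print(o['eef_pos'],np.round(o['eef_rot'],3),r.grasp_offset,o['clock'],o['width'])
E
```

```text
pics
scene [  -5.93284663 -483.81134607  573.47257455] [[0.719, -0.411, 0.56], [-0.695, -0.415, 0.588], [-0.01, -0.812, -0.584]] 54.484575239562346 [0.02573918 0.         0.         0.         0.        ]
top [361.09919597  12.85501001 912.10688646] [[-0.005, -0.992, 0.124], [-0.999, 0.009, 0.037], [-0.038, -0.124, -0.992]] 52.59317394619742 [-0.05076278  0.          0.          0.          0.        ]
[248.11514352 518.09628833 213.71621701] [[-0.902  0.432 -0.001]
 [ 0.432  0.902 -0.001]
 [ 0.    -0.002 -1.   ]] 18.700000000000003 0.1 92.03996376479596
```

View pics/top0.png

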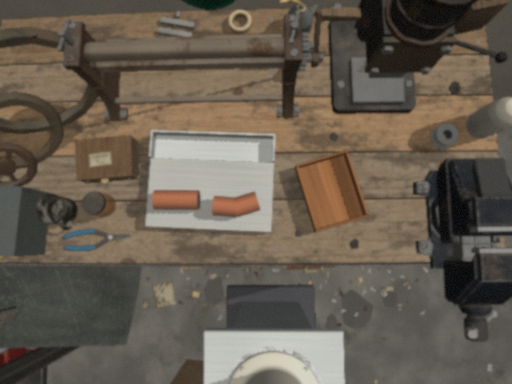

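View pics/scene0.png

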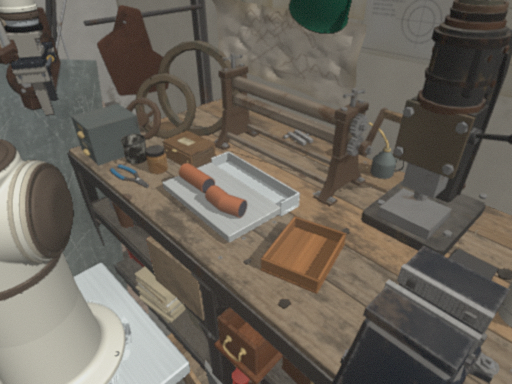

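The top view shows the straight tube at about (176,200), the bent tube at (236,205) to its right, the tray at (331,191) and the trough at row ~145. The scene view agrees, and also shows a rack beyond the trough.

```bash
python3 - <<'E'
from h import *
s=eyes.snapshot('top'); im=s['image']; h=cv2.cvtColor(im,cv2.COLOR_BGR2HSV)
roi=np.zeros(im.shape[:2],np.uint8); roi[180:225,148:268]=1
m=((h[...,1]>110)&(h[...,0]<15)).astype(np.uint8)*roi
n,l,st,c=cv2.connectedComponentsWithStats(m)
for i in range(1,n):
    if st[i,4]<200: continue
    print('comp',st[i],c[i]); ys,xs=np.nonzero(l==i)
    P=cast(s,np.c_[xs,ys],52)[:,:2]; C=P.mean(0); rect=cv2.minAreaRect(P.astype(np.float32))
    e,v=np.linalg.eigh(np.cov(P.T)); a=v[:,1]*np.sign(v[1,1]); b=np.array([-a[1],a[0]])
    q=P-C; u=q@a; w=q@b
    print('C',C.round(1),'axis ang from +y(deg, + toward -x)',np.degrees(np.arctan2(-a[0],a[1])).round(1),rect)
    for lo in range(-50,50,12):
        k=(u>=lo)&(u<lo+12)
        if k.sum()>3: print(lo+6,w[k].mean().round(1),(C+a*(lo+6)+b*w[k].mean()).round(1),np.ptp(w[k]).round(1))
print('tray rim z35',cast(s,[(297,168),(347,153),(366,214),(316,231)],35).round(0)[:,:2].tolist())
print('plate near corners z30',cast(s,[(146,229),(271,232)],30).round(0)[:,:2].tolist(),'far trough z42',cast(s,[(151,131),(275,134)],42).round(0)[:,:2].tolist())
E
python3 - <<'E'
import cv2
a=cv2.imread('pics/top0.png')[120:240,140:380]
cv2.imwrite('pics/crop0.png',cv2.resize(a,None,fx=3.2,fy=3.2,interpolation=cv2.INTER_CUBIC))
E
```

```text
comp [153 191  45  17 749] [174.94926569 199.00400534]
C [448.6 217.5] axis ang from +y(deg, + toward -x) -0.6 ((448.6717224121094, 217.6363983154297), (100.64490509033203, 36.23610305786133), 89.60238647460938)
-44 -0.6 [448.7 173.5] 36.0
-32 0.1 [448.1 185.5] 36.1
-20 0.8 [447.6 197.5] 36.1
-8 -0.5 [449.  209.5] 36.1
4 -0.4 [449.  221.5] 36.2
16 0.0 [448.7 233.5] 36.2
28 0.9 [447.9 245.5] 36.2
40 -0.4 [449.4 257.5] 36.2
52 -0.6 [449.7 269.5] 34.0
comp [213 193  46  23 748] [234.67647059 205.0013369 ]
C [434.   82.9] axis ang from +y(deg, + toward -x) 4.8 ((433.9826965332031, 82.19573974609375), (45.12525177001953, 100.56141662597656), 5.522211074829102)
-44 -2.3 [440.   39.2] 37.8
-32 -1.9 [438.7  51.2] 39.6
-20 0.5 [435.2  62.9] 38.0
-8 2.6 [432.1  74.7] 39.6
4 3.1 [430.6  86.6] 39.0
16 0.9 [431.8  98.8] 38.8
28 -1.0 [432.7 110.9] 39.1
40 -3.1 [433.8 123. ] 38.9
52 2.1 [427.6 134.5] 24.7
tray rim z35 [[519.0, -58.0], [553.0, -173.0], [413.0, -211.0], [376.0, -98.0]]
plate near corners z30 [[382.0, 289.0], [374.0, 2.0]] far trough z42 [[610.0, 280.0], [598.0, -9.0]]
```

View pics/crop0.png

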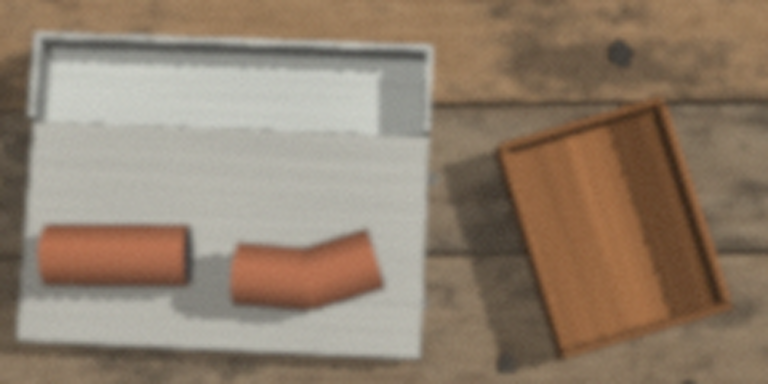

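Both tubes are well resolved. The straight one is at about (447,217) lying along y. I'll push it with two half-open fingers.

Call:
servo_tool:
  commands:
    - {"rz":-0.15,"grip":0.54}
    - {"rz":-0.15,"grip":0.54}
    - {"rz":-0.147,"grip":0.54}
    - {"dx":-22,"dy":-43,"grip":0.54}
    - {"dx":-22,"dy":-43,"grip":0.54}
    - {"dx":-22,"dy":-43,"grip":0.54}
    - {"dx":-22,"dy":-43,"grip":0.54}
    - {"dx":-22,"dy":-43,"grip":0.54}
    - {"dx":-22,"dy":-43,"grip":0.54}
    - {"dx":-20,"dy":-43,"grip":0.54}
    - {"grip":0.54}

```text
$.commands[0]: bad value
```

Call:
servo_tool:
  commands:
    - {"dx":0,"dy":0,"dz":0,"rx":0,"ry":0,"rz":-0.15,"grip":0.54}
    - {"dx":0,"dy":0,"dz":0,"rx":0,"ry":0,"rz":-0.15,"grip":0.54}
    - {"dx":0,"dy":0,"dz":0,"rx":0,"ry":0,"rz":-0.147,"grip":0.54}
    - {"dx":-22,"dy":-43,"dz":0,"rx":0,"ry":0,"rz":0,"grip":0.54}
    - {"dx":-22,"dy":-43,"dz":0,"rx":0,"ry":0,"rz":0,"grip":0.54}
    - {"dx":-22,"dy":-43,"dz":0,"rx":0,"ry":0,"rz":0,"grip":0.54}
    - {"dx":-22,"dy":-43,"dz":0,"rx":0,"ry":0,"rz":0,"grip":0.54}
    - {"dx":-22,"dy":-43,"dz":0,"rx":0,"ry":0,"rz":0,"grip":0.54}
    - {"dx":-22,"dy":-43,"dz":0,"rx":0,"ry":0,"rz":0,"grip":0.54}
    - {"dx":-20,"dy":-43,"dz":0,"rx":0,"ry":0,"rz":0,"grip":0.54}
    - {"dx":0,"dy":0,"dz":0,"rx":0,"ry":0,"rz":0,"grip":0.54}

```text
clock: 1.52
eef_pos: [401.4, 215.4, 214.4]
eef_rot: [[-1.0, 0.005, -0.0], [0.005, 1.0, -0.0], [0.0, -0.0, -1.0]]
wrist_force: [-0.8, 0.7, -0.0]
width: 49.3
gripper_force: 0.0
```

Call:
servo_tool:
  commands:
    - {"dx":2,"dy":2,"dz":43,"rx":0,"ry":0,"rz":0,"grip":0.54}
    - {"dx":0,"dy":0,"dz":43,"rx":0,"ry":0,"rz":0,"grip":0.54}
    - {"dx":0,"dy":0,"dz":43,"rx":0,"ry":0,"rz":0,"grip":0.54}
    - {"dx":0,"dy":0,"dz":30,"rx":0,"ry":0,"rz":0,"grip":0.54}
    - {"dx":0,"dy":0,"dz":13,"rx":0,"ry":0,"rz":0,"grip":0.54}
    - {"dx":0,"dy":0,"dz":0,"rx":0,"ry":0,"rz":0,"grip":0.54}

```text
clock: 2.28
eef_pos: [397.9, 220.0, 42.3]
eef_rot: [[-1.0, -0.001, -0.001], [-0.001, 1.0, -0.0], [0.001, -0.0, -1.0]]
wrist_force: [-0.9, -0.8, -0.9]
width: 49.5
gripper_force: 0.0
```

```bash
python3 - <<'E'
from h import *
s=snap('top','t1.png');w=snap('wrist','w1.png')
a=s['image'][120:240,140:380]
b=cv2.resize(a,(640,320),interpolation=cv2.INTER_CUBIC); c=cv2.resize(w['image'],(320,240))
o=np.zeros((560,640,3),np.uint8);o[:320]=b;o[320:,:320]=c;cv2.imwrite('pics/c1.png',o)
E
```

```text
(no output)
```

View pics/c1.png

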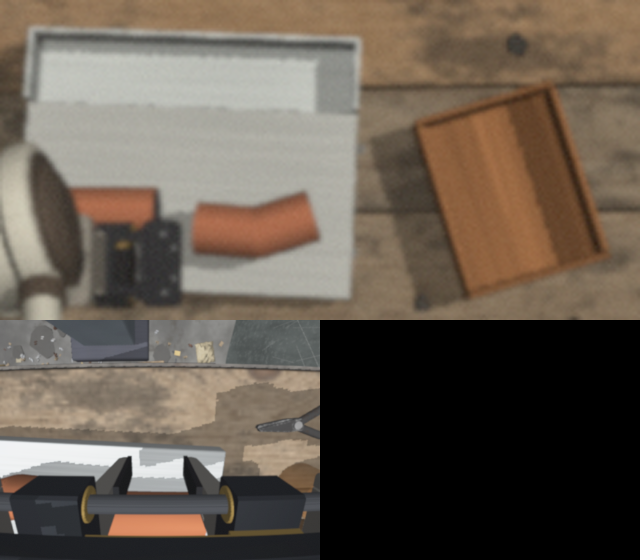

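Fingers are behind the straight tube (which is undisturbed), tips 12 mm above the plate. Pushing level along plate x.

Call:
servo_tool:
  commands:
    - {"dx":0,"dy":-2,"dz":0,"rx":0,"ry":0,"rz":0.025,"grip":0.54}
    - {"dx":-6,"dy":0,"dz":0,"rx":0,"ry":0,"rz":0,"grip":0.54}
    - {"dx":-6,"dy":0,"dz":0,"rx":0,"ry":0,"rz":0,"grip":0.54}
    - {"dx":-6,"dy":0,"dz":0,"rx":0,"ry":0,"rz":0,"grip":0.54}
    - {"dx":-7,"dy":0,"dz":0,"rx":0,"ry":0,"rz":0,"grip":0.54}
    - {"dx":-8,"dy":0,"dz":0,"rx":0,"ry":0,"rz":0,"grip":0.54}
    - {"dx":-9,"dy":0,"dz":0,"rx":0,"ry":0,"rz":0,"grip":0.54}
    - {"dx":-9,"dy":0,"dz":0,"rx":0,"ry":0,"rz":0,"grip":0.54}
    - {"dx":-9,"dy":0,"dz":0,"rx":0,"ry":0,"rz":0,"grip":0.54}
    - {"dx":-9,"dy":0,"dz":0,"rx":0,"ry":0,"rz":0,"grip":0.54}

```text
clock: 3.62
eef_pos: [468.1, 215.8, 42.6]
eef_rot: [[-1.0, 0.025, -0.0], [0.025, 1.0, 0.0], [0.0, 0.0, -1.0]]
wrist_force: [0.1, -0.4, -0.7]
width: 49.6
gripper_force: 0.1
```

Call:
servo_tool:
  commands:
    - {"dx":-9,"dy":0,"dz":0,"rx":0,"ry":0,"rz":0,"grip":0.54}
    - {"dx":-9,"dy":0,"dz":0,"rx":0,"ry":0,"rz":0,"grip":0.54}
    - {"dx":-9,"dy":0,"dz":0,"rx":0,"ry":0,"rz":0,"grip":0.54}
    - {"dx":-9,"dy":0,"dz":0,"rx":0,"ry":0,"rz":0,"grip":0.54}
    - {"dx":-9,"dy":0,"dz":0,"rx":0,"ry":0,"rz":0,"grip":0.54}
    - {"dx":-9,"dy":0,"dz":0,"rx":0,"ry":0,"rz":0,"grip":0.54}
    - {"dx":-6,"dy":0,"dz":0,"rx":0,"ry":0,"rz":0,"grip":0.54}
    - {"dx":0,"dy":0,"dz":0,"rx":0,"ry":0,"rz":0,"grip":0.54}

```text
clock: 4.62
eef_pos: [527.9, 214.3, 42.6]
eef_rot: [[-1.0, 0.025, 0.0], [0.025, 1.0, 0.0], [-0.0, 0.0, -1.0]]
wrist_force: [0.3, 0.4, 0.7]
width: 49.7
gripper_force: 0.0
```

```bash
python3 - <<'E'
from h import *
s=snap('top','t2.png');w=snap('scene','s2.png')
b=cv2.resize(s['image'][120:240,140:380],(600,300),interpolation=cv2.INTER_CUBIC); c=cv2.resize(w['image'][130:300,130:370],(420,298))
o=np.zeros((600,600,3),np.uint8);o[:300]=b;o[300:598,:420]=c;cv2.imwrite('pics/c2.png',o)
E
```

```text
(no output)
```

View pics/c2.png

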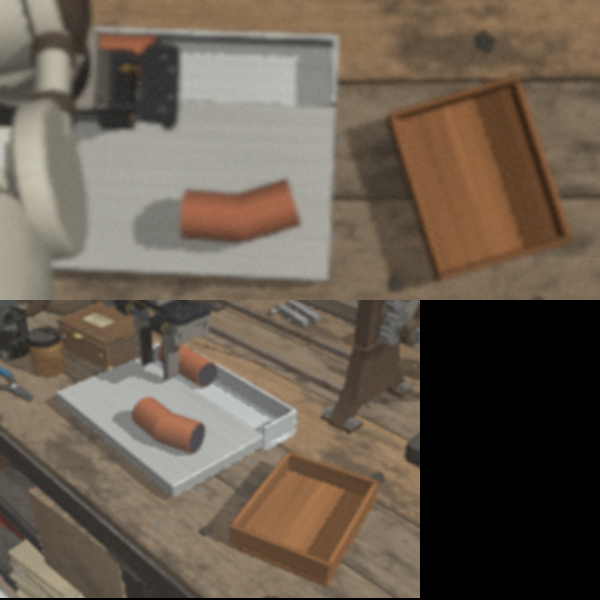

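The straight tube has dropped into the trough, at the top of the upper view behind the finger; the scene view at (190,365) confirms it. The bent tube is still in place at about (238,212). Next I'll refine the bent tube and tray poses.

```bash
python3 - <<'E'
from h import *
s=eyes.snapshot('top'); im=s['image']; h=cv2.cvtColor(im,cv2.COLOR_BGR2HSV)
m=((h[...,1]>75)&((h[...,0]<18)|(h[...,0]>170))).astype(np.uint8)
m[:185]=0;m[228:]=0;m[:,:205]=0;m[:,268:]=0
n,l,st,c=cv2.connectedComponentsWithStats(m); i=1+np.argmax(st[1:,4]); print(st[i])
ys,xs=np.nonzero(l==i); P=cast(s,np.c_[xs,ys],52)[:,:2]
print(P.mean(0),np.ptp(P,axis=0))
for lo in np.arange(30,140,10):
    k=abs(P[:,1]-lo)<5
    if k.sum()>3: print(lo,P[k,0].mean().round(1),np.ptp(P[k,0]).round(1))
T=cast(s,[(295.6,166.9),(346.3,150.6),(368.1,214.4),(315.9,231.6)],35)[:,:2]
print(T.round(0).tolist(),T.mean(0),[np.linalg.norm(T[i]-T[i-1]).round(0) for i in range(4)],cv2.minAreaRect(T.astype(np.float32)))
E
```

```text
[212 193  47  23 832]
[434.05387256  82.95145014] [ 48.90081197 102.68944697]
30 432.0 17.8
40 439.7 40.2
50 439.4 42.4
60 436.3 44.5
70 433.1 42.4
80 431.1 40.2
90 430.8 38.0
100 431.7 40.3
110 432.6 40.3
120 433.2 38.1
130 432.4 38.0
[[522.0, -55.0], [558.0, -172.0], [412.0, -216.0], [374.0, -98.0]] [ 466.50548172 -135.18007719] [np.float64(153.0), np.float64(122.0), np.float64(153.0), np.float64(124.0)] ((466.31231689453125, -134.90884399414062), (155.1918182373047, 123.64910888671875), 16.594623565673828)
```

Call:
servo_tool:
  commands:
    - {"dx":5,"dy":0,"dz":0,"rx":0,"ry":0,"rz":0,"grip":0.54}
    - {"dx":0,"dy":0,"dz":-40,"rx":0,"ry":0,"rz":0,"grip":0.54}
    - {"dx":0,"dy":0,"dz":-40,"rx":0,"ry":0,"rz":0,"grip":0.54}
    - {"dx":0,"dy":0,"dz":-40,"rx":0,"ry":0,"rz":0,"grip":0.54}
    - {"dx":0,"dy":0,"dz":-20,"rx":0,"ry":0,"rz":0,"grip":1}
    - {"dx":30,"dy":-43,"dz":0,"rx":0,"ry":0,"rz":0,"grip":1}
    - {"dx":30,"dy":-43,"dz":0,"rx":0,"ry":0,"rz":0,"grip":1}
    - {"dx":30,"dy":-43,"dz":0,"rx":0,"ry":0,"rz":0,"grip":1}
    - {"dx":0,"dy":0,"dz":0,"rx":0,"ry":0,"rz":0,"grip":1}

```text
clock: 5.9
eef_pos: [427.2, 86.3, 182.0]
eef_rot: [[-1.0, 0.028, -0.001], [0.028, 1.0, -0.0], [0.001, -0.0, -1.0]]
wrist_force: [0.7, -0.5, -0.4]
width: 91.7
gripper_force: 0.0
```

Call:
servo_tool:
  commands:
    - {"dx":0,"dy":0,"dz":0,"rx":0,"ry":0,"rz":0.18,"grip":1}
    - {"dx":0,"dy":0,"dz":0,"rx":0,"ry":0,"rz":0.18,"grip":1}
    - {"dx":0,"dy":0,"dz":0,"rx":0,"ry":0,"rz":0.18,"grip":1}
    - {"dx":0,"dy":0,"dz":0,"rx":0,"ry":0,"rz":0.18,"grip":1}
    - {"dx":0,"dy":0,"dz":0,"rx":0,"ry":0,"rz":0.18,"grip":1}
    - {"dx":0,"dy":0,"dz":0,"rx":0,"ry":0,"rz":0.18,"grip":1}
    - {"dx":0,"dy":0,"dz":0,"rx":0,"ry":0,"rz":0.18,"grip":1}
    - {"dx":0,"dy":0,"dz":0,"rx":0,"ry":0,"rz":0.18,"grip":1}
    - {"dx":0,"dy":0,"dz":0,"rx":0,"ry":0,"rz":0,"grip":1}

```text
clock: 7.02
eef_pos: [429.5, 88.4, 182.6]
eef_rot: [[-0.109, 0.994, 0.0], [0.994, 0.109, 0.0], [0.0, 0.0, -1.0]]
wrist_force: [0.6, 0.1, -0.9]
width: 91.5
gripper_force: 0.0
```

Call:
servo_tool:
  commands:
    - {"dx":-6,"dy":1,"dz":40,"rx":0,"ry":0,"rz":0,"grip":1}
    - {"dx":0,"dy":0,"dz":40,"rx":0,"ry":0,"rz":0,"grip":1}
    - {"dx":0,"dy":0,"dz":30,"rx":0,"ry":0,"rz":0,"grip":1}
    - {"dx":0,"dy":0,"dz":25,"rx":0,"ry":0,"rz":0,"grip":1}
    - {"dx":0,"dy":0,"dz":10,"rx":0,"ry":0,"rz":0,"grip":1}
    - {"dx":0,"dy":0,"dz":0,"rx":0,"ry":0,"rz":0,"grip":1}
    - {"dx":0,"dy":0,"dz":0,"rx":0,"ry":0,"rz":0,"grip":1}

```text
clock: 7.9
eef_pos: [432.0, 81.9, 38.7]
eef_rot: [[-0.107, 0.994, 0.002], [0.994, 0.107, -0.0], [-0.0, 0.002, -1.0]]
wrist_force: [0.4, 1.0, -0.9]
width: 92.2
gripper_force: 0.0
```

Call:
servo_tool:
  commands:
    - {"dx":0,"dy":0,"dz":0,"rx":0,"ry":0,"rz":0,"grip":0.6}
    - {"dx":0,"dy":0,"dz":0,"rx":0,"ry":0,"rz":0,"grip":0.5}
    - {"dx":0,"dy":0,"dz":0,"rx":0,"ry":0,"rz":0,"grip":0.3}
    - {"dx":0,"dy":0,"dz":0,"rx":0,"ry":0,"rz":0,"grip":0.3}
    - {"dx":0,"dy":0,"dz":0,"rx":0,"ry":0,"rz":0,"grip":0.3}
    - {"dx":0,"dy":0,"dz":0,"rx":0,"ry":0,"rz":0,"grip":0.3}
  grip_force: 20

```text
clock: 8.65
eef_pos: [430.8, 81.9, 37.6]
eef_rot: [[-0.106, 0.994, -0.0], [0.994, 0.106, 0.0], [0.0, -0.0, -1.0]]
wrist_force: [-0.9, 0.1, 0.6]
width: 44.4
gripper_force: 19.4
```

Call:
servo_tool:
  commands:
    - {"dx":0,"dy":0,"dz":-15,"rx":0,"ry":0,"rz":0,"grip":0.3}
    - {"dx":0,"dy":0,"dz":-30,"rx":0,"ry":0,"rz":0,"grip":0.3}
    - {"dx":0,"dy":0,"dz":-30,"rx":0,"ry":0,"rz":0,"grip":0.3}
    - {"dx":0,"dy":0,"dz":-30,"rx":0,"ry":0,"rz":0,"grip":0.3}
    - {"dx":-20,"dy":0,"dz":0,"rx":0,"ry":0,"rz":0,"grip":0.3}
    - {"dx":-35,"dy":2,"dz":0,"rx":0,"ry":0,"rz":0,"grip":0.3}
    - {"dx":-36,"dy":2,"dz":0,"rx":0,"ry":0,"rz":0,"grip":0.3}
    - {"dx":-36,"dy":2,"dz":0,"rx":0,"ry":0,"rz":0,"grip":0.3}
    - {"dx":-36,"dy":2,"dz":0,"rx":0,"ry":0,"rz":0,"grip":0.3}
    - {"dx":-36,"dy":2,"dz":0,"rx":0,"ry":0,"rz":0,"grip":0.3}
    - {"dx":-20,"dy":2,"dz":0,"rx":0,"ry":0,"rz":0,"grip":0.3}
    - {"dx":0,"dy":0,"dz":0,"rx":0,"ry":0,"rz":0,"grip":0.3}

```text
clock: 10.15
eef_pos: [466.2, -135.2, 143.0]
eef_rot: [[-0.104, 0.995, 0.0], [0.995, 0.104, 0.0], [0.0, 0.0, -1.0]]
wrist_force: [0.2, 0.6, -1.0]
width: 44.4
gripper_force: 19.4
```

Call:
servo_tool:
  commands:
    - {"dx":0,"dy":0,"dz":0,"rx":0,"ry":0,"rz":0.14,"grip":0.3}
    - {"dx":0,"dy":0,"dz":0,"rx":0,"ry":0,"rz":0.14,"grip":0.3}
    - {"dx":0,"dy":0,"dz":0,"rx":0,"ry":0,"rz":0.14,"grip":0.3}
    - {"dx":0,"dy":0,"dz":0,"rx":0,"ry":0,"rz":0.14,"grip":0.3}
    - {"dx":0,"dy":0,"dz":0,"rx":0,"ry":0,"rz":0.14,"grip":0.3}
    - {"dx":0,"dy":0,"dz":0,"rx":0,"ry":0,"rz":0.14,"grip":0.3}
    - {"dx":0,"dy":0,"dz":0,"rx":0,"ry":0,"rz":0.14,"grip":0.3}
    - {"dx":0,"dy":0,"dz":0,"rx":0,"ry":0,"rz":0.14,"grip":0.3}
    - {"dx":0,"dy":0,"dz":0,"rx":0,"ry":0,"rz":0.14,"grip":0.3}
    - {"dx":0,"dy":0,"dz":0,"rx":0,"ry":0,"rz":0.128,"grip":0.3}
    - {"dx":0,"dy":0,"dz":0,"rx":0,"ry":0,"rz":0,"grip":0.3}

```text
clock: 11.52
eef_pos: [465.8, -133.2, 142.6]
eef_rot: [[0.958, 0.287, -0.0], [0.287, -0.958, 0.001], [-0.0, -0.001, -1.0]]
wrist_force: [-0.2, 0.6, -1.2]
width: 44.8
gripper_force: 19.4
```

```bash
python3 - <<'E'
from h import *
s=snap('scene','s3.png');t=snap('top','t3.png')
o=np.zeros((600,600,3),np.uint8);o[:300]=cv2.resize(t['image'][120:240,140:380],(600,300));o[300:598,:420]=cv2.resize(s['image'][130:300,130:370],(420,298));cv2.imwrite('pics/c3.png',o)
E
```

```text
(no output)
```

View pics/c3.png

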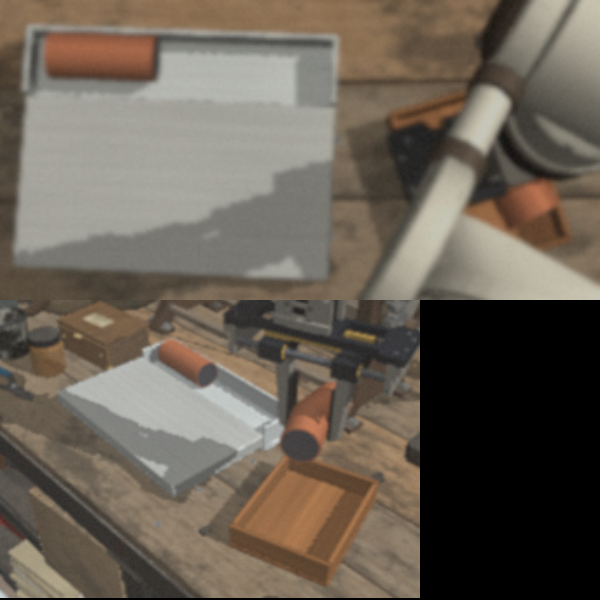

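The straight tube rests in the trough, and the bent tube is held level over the tray. Lowering.

Call:
servo_tool:
  commands:
    - {"dx":0,"dy":-1,"dz":25,"rx":0,"ry":0,"rz":0,"grip":0.3}
    - {"dx":0,"dy":0,"dz":30,"rx":0,"ry":0,"rz":0,"grip":0.3}
    - {"dx":0,"dy":0,"dz":30,"rx":0,"ry":0,"rz":0,"grip":0.3}
    - {"dx":0,"dy":0,"dz":20,"rx":0,"ry":0,"rz":0,"grip":0.3}
    - {"dx":0,"dy":0,"dz":10,"rx":0,"ry":0,"rz":0,"grip":0.3}
    - {"dx":0,"dy":0,"dz":7,"rx":0,"ry":0,"rz":0,"grip":0.3}
    - {"dx":0,"dy":0,"dz":4,"rx":0,"ry":0,"rz":0,"grip":0.3}
    - {"dx":0,"dy":0,"dz":0,"rx":0,"ry":0,"rz":0,"grip":0.3}
    - {"dx":0,"dy":0,"dz":0,"rx":0,"ry":0,"rz":0,"grip":0.3}

```text
clock: 12.75
eef_pos: [466.2, -133.9, 17.1]
eef_rot: [[0.959, 0.285, 0.001], [0.285, -0.959, -0.0], [0.001, 0.001, -1.0]]
wrist_force: [0.5, -0.5, -0.5]
width: 44.7
gripper_force: 19.4
```

Call:
servo_tool:
  commands:
    - {"dx":0,"dy":0,"dz":1,"rx":0,"ry":0,"rz":0,"grip":0.3}
    - {"dx":0,"dy":0,"dz":1,"rx":0,"ry":0,"rz":0,"grip":0.3}
    - {"dx":0,"dy":0,"dz":1,"rx":0,"ry":0,"rz":0,"grip":0.3}
    - {"dx":0,"dy":0,"dz":0,"rx":0,"ry":0,"rz":0,"grip":0.3}
    - {"dx":0,"dy":0,"dz":0,"rx":0,"ry":0,"rz":0,"grip":0.3}

```text
clock: 13.38
eef_pos: [465.8, -133.7, 13.6]
eef_rot: [[0.959, 0.285, 0.0], [0.285, -0.959, -0.0], [0.0, 0.0, -1.0]]
wrist_force: [-0.7, -0.2, -0.1]
width: 44.8
gripper_force: 19.4
```

Call:
servo_tool:
  commands:
    - {"dx":0,"dy":0,"dz":0.5,"rx":0,"ry":0,"rz":0,"grip":0.3}
    - {"dx":0,"dy":0,"dz":0,"rx":0,"ry":0,"rz":0,"grip":0.3}
    - {"dx":0,"dy":0,"dz":0,"rx":0,"ry":0,"rz":0,"grip":0.52}
    - {"dx":0,"dy":0,"dz":0,"rx":0,"ry":0,"rz":0,"grip":0.57}
    - {"dx":0,"dy":0,"dz":0,"rx":0,"ry":0,"rz":0,"grip":0.62}
    - {"dx":0,"dy":0,"dz":0,"rx":0,"ry":0,"rz":0,"grip":0.62}
    - {"dx":0,"dy":0,"dz":-10,"rx":0,"ry":0,"rz":0,"grip":0.62}
    - {"dx":0,"dy":0,"dz":-20,"rx":0,"ry":0,"rz":0,"grip":0.62}
    - {"dx":0,"dy":0,"dz":-40,"rx":0,"ry":0,"rz":0,"grip":0.62}
    - {"dx":0,"dy":0,"dz":-50,"rx":0,"ry":0,"rz":0,"grip":0.62}
    - {"dx":0,"dy":0,"dz":-40,"rx":0,"ry":0,"rz":0,"grip":0.62}
    - {"dx":0,"dy":0,"dz":-30,"rx":0,"ry":0,"rz":0,"grip":0.62}

```text
clock: 14.88
eef_pos: [466.3, -133.9, 206.1]
eef_rot: [[0.959, 0.285, 0.003], [0.285, -0.959, -0.002], [0.002, 0.002, -1.0]]
wrist_force: [0.3, -0.4, -0.4]
width: 56.8
gripper_force: 0.0
```

Call:
servo_tool:
  commands:
    - {"dx":0,"dy":-40,"dz":0,"rx":0,"ry":0,"rz":0,"grip":0.62}
    - {"dx":0,"dy":-40,"dz":0,"rx":0,"ry":0,"rz":0,"grip":0.62}
    - {"dx":0,"dy":-40,"dz":0,"rx":0,"ry":0,"rz":0,"grip":0.62}
    - {"dx":0,"dy":-40,"dz":0,"rx":0,"ry":0,"rz":0,"grip":0.62}
    - {"dx":0,"dy":0,"dz":0,"rx":0,"ry":0,"rz":0,"grip":0.62}
    - {"dx":0,"dy":0,"dz":0,"rx":0,"ry":0,"rz":0,"grip":0.62}

```text
clock: 15.62
eef_pos: [420.5, 19.3, 203.6]
eef_rot: [[0.959, 0.285, 0.001], [0.285, -0.959, -0.001], [0.001, 0.001, -1.0]]
wrist_force: [-0.6, 0.4, -0.1]
width: 56.6
gripper_force: 0.0
```

```bash
python3 - <<'E'
from h import *
s=snap('scene','s4.png');t=snap('top','t4.png')
o=np.zeros((600,600,3),np.uint8);o[:300]=cv2.resize(t['image'][120:240,140:380],(600,300));o[300:598,:420]=cv2.resize(s['image'][130:300,130:370],(420,298));cv2.imwrite('pics/c4.png',o)
E
```

```text
(no output)
```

View pics/c4.png

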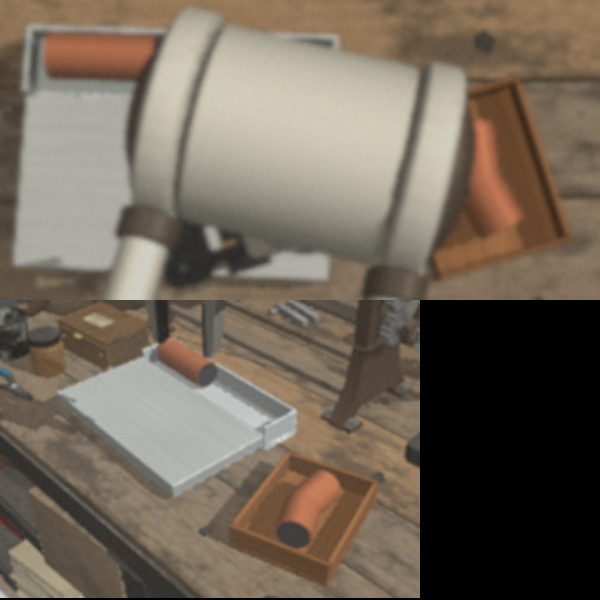

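The bent tube lies flat in the tray, at (310,510) in the lower view, and the straight tube is in the trough at (187,362). The gripper is clear of both, so I'm handing the job in.

```bash
python3 -c "
from plant import r
print(r.job_done())"
```

```text
the job is handed in; nothing more can be done
None
```

The straight tube was rolled across the plate into the trough and the bent tube was laid flat in the wooden tray; the job was handed in at about 16 s, and the hand-in gave no verdict.

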